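# Lock the plate carrier to the slotted stage with the T-bolt

## Robot

A 6-joint arm with a two-finger parallel gripper is mounted at the origin on a cart in front of the work surface, level with it; the furniture and walls round the work are solid. World frame = base frame: x ahead of the robot, y to its left, z up, the work surface at z = 0. Lengths are in m, angles in rad, forces in N, time in s.
With the tool pointing down it reaches from about 0.25 to 0.85 m from the base axis. Payload 12.5 kg.
Tool frame: the origin (TCP) lies midway between the tips of the shut fingers; the grasp point (between the pads) lies 19 mm behind it; z points along the fingers, y is the line along which they close (so a half turn about z gives the same grasp; the last joint's range is limited). The gripper opens to 93 mm and grips with 3 to 60 N. Pads are 15 mm wide; open, the fingers measure 128 mm over their backs; the gripper's body (75 mm by 188 mm) begins 65 mm behind the grasp point.
Start: joints at [-1.202, 0.351, 1.652, -0, 1.139, -0.085], TCP at [0.241, -0.494, 0.219] pointing down, gripper open.
Joint ranges: [-2.75, 2.75], [-0.79, 2.1], [0.01, 2.65], [-1.57, 4.71], [0.07, 3.14], [-2.87, 2.87]. Speed limits (rad/s): [2.22, 2.22, 2.79, 3.14, 3.14, 3.14].

## Interface

Orientations are given as a unit quaternion [x, y, z, w].
In Python, from rig import manip gives the robot as it stands.
- The arm moves only by the tool apply_moves, never from a script. Its argument "targets" is one flat list of numbers, 7 for each row, row after row: the shift along the tool's x, y, z in mm, then the turn, a rotation vector about the tool's x, y, z in rad, then the opening, from -1 (shut) to 1 (fully open). In form: [tx, ty, tz, rx, ry, rz, fingers, tx, ty, tz, rx, ry, rz, fingers, ...]. A call has 1 to 8 rows; each row shifts and turns the commanded pose from where the row before left it, along the tool's axes as they then stand; what a row does not reach is not made up. A row lasts 1/8 s, in which the tool goes at most 62.5 mm and 10.7 degrees, less where a joint would pass 70% of its speed; a pose out of reach is approached as far as the arm can. A call with a gripper value outside its range is refused whole. The fingers move at their own pace and stop on an object; the grip force is fixed at half the most. Time passes only in rows, so rows that do not move let the fingers close. It gives the time, the measured TCP pose, the force, the opening and the grip force at its end, in the units of the state.
- manip.get_obs(): the state, without advancing time (a new reading comes with each control period).
- manip.capture(name): name is "scene" or "top"; returns a dict with "img" (420x560x3 uint8, red, green, blue), "K" (3x3 intrinsics, pixels), "R" (3x3) and "t" (3): a world point X has camera coordinates R X + t. Camera axes: x right, y down, z forward; pixel columns grow to the right and rows downward; lengths in m; the calibration is good to about 2 mm. A picture is of the moment at which its call begins. There is no depth.
- manip.hand_in(): hands the job in; it is judged then, once.
The state is a dict: "time": time; "q": joint angles; "joint_vel": joint speeds; "effort": joint torques, N m; "tool_pos": TCP position; "tcp_rot": TCP orientation; "ft_force": force on the tool from outside, world axes, zero at the start; "ft_torque": the same for the moment, N m; "opening": finger opening in m; "finger_force": force on a finger pad.
Only numpy, scipy, OpenCV 4.12 (cv2) and the standard library are available. Lean on these libraries where they do the work, as an engineer would, in place of code of your own. Each camera call takes 0.05 s, during which the arm holds its last target. There are 200 camera calls.

## Task

Lock the blue plate carrier to the slotted stage with the red-knobbed T-bolt: drop its oblong head, lengthwise, into the free end of the slot, slide it along until its shank stands in the carrier's fork, and only there give it a quarter turn so that the head lies across the slot. Leave it standing upright and let go; leave the black-knobbed bolt where it is.

Things in the scene. Friction and masses are not known exactly. Their poses are not given: they have to be found in the camera images.
- t_bolt: T-bolt with red knob, 73 mm tall, loose, upright on its head. Origin: centre of the head's underside, z up, x along the head. Steel head 48 (x) x 24 (y) x 10 mm; shank 12 mm thick; round collar 30 mm wide at height 31 to 35 mm; red bar knob 44 (x) x 16 (y) mm, parallel to the head, at height 37 to 73 mm: pinch its 16 mm (along y) about 60 mm up. 0.10 to 0.21 kg.
- round_bolt: Wrong bolt, leave alone: same shape, but a black knob and a round foot 46 mm wide that does not fit the slot. Loose on the worktop; origin at the centre of its underside, z up. (Also: a tall water bath with a lid handle stands to the right of the work, at y below about 0.1 m; an arm that comes from the right must swing past it high, fingertips 0.4 m above the worktop, or hold short of it.)
- stage: Fixed aluminium stage 90 (x) x 320 (y) x 30 mm. Origin: centre of its underside, z up. T-slot on its centre line along y: mouth 32 mm wide, lips at height 22 to 30, below them a chamber 58 wide, floor at 8, in which the head can turn; shut at y = +-152. Blue carrier with microplate (51 high) covers it up to y = +40, its fork up to +74. Slot free from +74 to +152: drop the head in at +113.
- fork_seat (a point): Point on the slot's floor (8 mm high) on its centre line, at y = +50 mm of the stage, axes as the stage's: the locked T-bolt's origin belongs here, its shank between the fork's two prongs (flat, 30 to 36 mm high, gap 20 mm, open to +y). 4 mm further to -y the shank meets the fork's bottom. The collar then stands 3 mm above the prongs; the head cannot pass down between them.
There are look-alikes about, which are no part of the job. Leave any turquoise look-alike of the t_bolt alone.

How it is judged:
By the outcome, as a careful person would: the job done as asked, in the order asked, and still so for the second after the job is handed in, with the robot touching nothing.
It also fails if it takes over 51 s, if anything falls off the work surface, if the arm or the gripper's body presses on something with over 40 N, if the wrist force passes 120 N, or if a joint passes its speed limit or range.

## Working session

There is one attempt and no reset: what is moved stays moved. The work goes in short steps, Python scripts to look and compute and a tool call to move; the robot and the scene stay as the last step left them, time stands still between calls to the robot, and variables do not carry over. Pictures are saved under pics/ and viewed, at most 10 in all, crops included, and the job is handed in when it is done.

Besides the shell and the picture viewer there is one more tool, called after "Request:" in YAML: its name, and indented under it one key for each argument. apply_moves: Moves the arm, as the interface text tells. Its arguments: {"type":"object","properties":{"targets":{"type":"array","items":{"type":"number"}}},"required":["targets"]}

```bash
mkdir -p pics; ls
python3 - <<'E'
from rig import manip
import cv2
for n in ("scene","top"):
    c=manip.capture(n); cv2.imwrite(f"pics/{n}0.png",c["img"][:,:,::-1]); print(n,c["K"].round(1).tolist(),c["R"].round(3).tolist(),c["t"].round(3).tolist())
o=manip.get_obs(); print(o)
E
```

```text
pics
scene [[529.3, 0.0, 273.7], [0.0, 529.3, 203.3], [0.0, 0.0, 1.0]] [[-0.535, -0.845, -0.004], [-0.442, 0.284, -0.851], [0.72, -0.454, -0.525]] [0.504, 0.128, 0.726]
top [[466.5, 0.0, 288.6], [0.0, 466.5, 216.4], [0.0, 0.0, 1.0]] [[-0.006, -1.0, -0.002], [-0.978, 0.006, -0.207], [0.207, 0.001, -0.978]] [0.334, 0.414, 0.823]
{'time': 0.1, 'q': array([-1.20160784e+00,  3.51168359e-01,  1.65235446e+00, -1.80437124e-05,
        1.13912343e+00, -8.45986533e-02]), 'joint_vel': array([-0.00036856, -0.00047298, -0.00088807, -0.00013316, -0.00027565,
        0.00049381]), 'effort': array([-4.08822034e-04, -4.98027420e+01, -2.85706562e+01,  6.99820882e-02,
        2.38864089e-02, -6.70315012e-05]), 'tool_pos': array([ 0.24101036, -0.494032  ,  0.21816508]), 'tcp_rot': array([ 9.74368907e-01,  2.24955451e-01, -8.28176093e-05, -5.20313161e-04]), 'ft_force': array([-0.18846244,  0.10402132, -0.78493972]), 'ft_torque': array([-0.01014426, -0.00066785, -0.03796155]), 'finger_force': 0.0, 'opening': 0.09282814527268064}
```

View pics/top0.png

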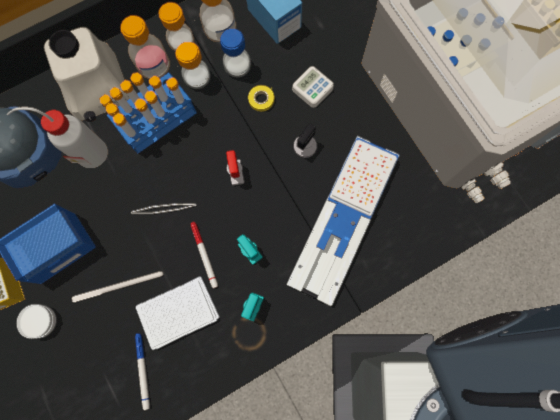

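View pics/scene0.png

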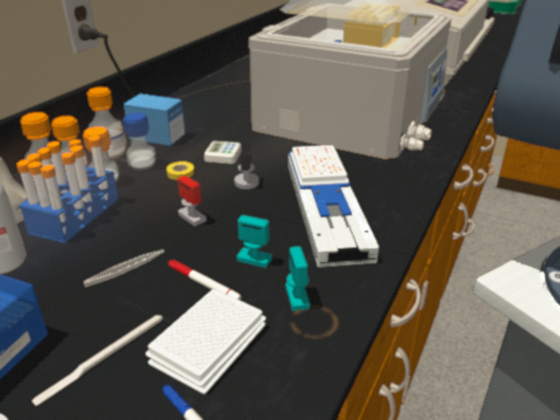

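The top picture shows the red bolt at about (233,167) and the black bolt at (305,145). The stage runs from (378,140) to its free end at about (313,295), and the turquoise look-alikes are at (250,248) and (252,305). Next I'll measure with enlarged crops.

```bash
cat > h.py <<'E'
import numpy as np, cv2
from rig import manip
def ray(c,u,v,z):
    d=c["R"].T@np.linalg.solve(c["K"],[u,v,1]); o=-c["R"].T@c["t"]
    return o+d*(z-o[2])/d[2]
def proj(c,X):
    p=(c["K"]@(c["R"]@np.atleast_2d(X).T+c["t"][:,None])); return (p[:2]/p[2]).T
def save(img,name,box=None,s=1):
    if box: img=img[box[1]:box[3],box[0]:box[2]]
    cv2.imwrite(f"pics/{name}.png",cv2.resize(img[:,:,::-1],None,fx=s,fy=s,interpolation=cv2.INTER_CUBIC))
def red(c,box):
    h=cv2.cvtColor(c["img"],cv2.COLOR_RGB2HSV); m=((h[...,0]<8)|(h[...,0]>172))&(h[...,1]>150)&(h[...,2]>70)
    k=np.zeros_like(m);k[box[1]:box[3],box[0]:box[2]]=1; return m&k.astype(bool)
E
python3 - <<'E'
from h import *
t=manip.capture("top");s=manip.capture("scene")
a=cv2.resize(t["img"][125:310,220:405],None,fx=3.2,fy=3.2,interpolation=cv2.INTER_CUBIC)
cv2.imwrite("pics/crop1.png",a[:,:,::-1])
for n,c,b in (("top",t,(215,140,255,195)),("scene",s,(165,165,215,230))):
    m=red(c,b); v,u=np.nonzero(m); r=cv2.minAreaRect(np.c_[u,v].astype(np.float32)); print(n,len(u),u.mean(),v.mean(),r, [ray(c,u.mean(),v.mean(),z).round(4).tolist() for z in (0.055,0.073)])
E
```

```text
top 242 232.26446280991735 162.900826446281 ((232.38461303710938, 163.42306518554688), (27.65237808227539, 9.60969066619873), 78.69007110595703) [[0.5173, 0.4366, 0.055], [0.5112, 0.4344, 0.073]]
scene 488 189.24795081967213 189.4795081967213 ((189.0, 189.5), (27.0, 22.0), 90.0) [[0.5146, 0.4348, 0.055], [0.4853, 0.4465, 0.073]]
```

View pics/crop1.png

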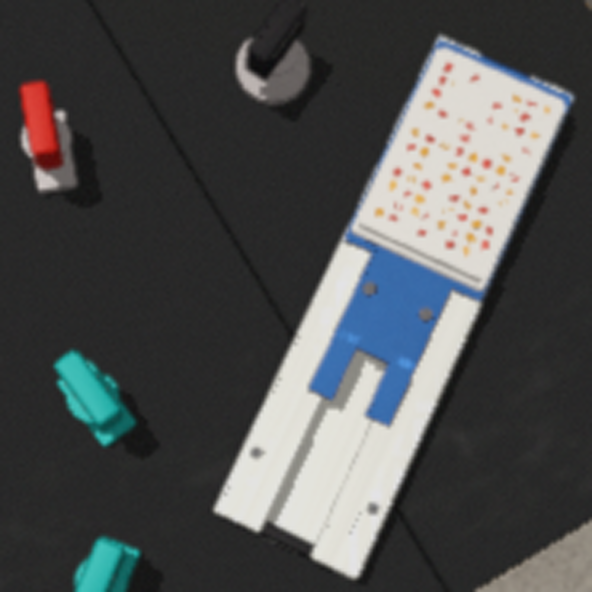

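The crop shows the slot opening to the lower left: free-end corners at crop (213,511) and (358,578), fork prong tips at (309,392) and (390,426). The red knob points nearly along image-vertical. Now I'll fit poses for the stage and the bolt.

```bash
cat >> h.py <<'E'
from scipy.optimize import least_squares
def T2(p,P):
    c,s=np.cos(p[2]),np.sin(p[2]); P=np.atleast_2d(P); return np.c_[p[0]+c*P[:,0]-s*P[:,1],p[1]+s*P[:,0]+c*P[:,1],P[:,2]]
E
python3 - <<'E'
from h import *
t=manip.capture("top");s=manip.capture("scene")
cr=lambda x,y:(220+(x+.5)/3.2-.5,125+(y+.5)/3.2-.5)
pa=[ray(t,*cr(*p),z) for p,z in (((213,511),.03),((358,578),.03),((345,240),.03),((482,298),.03))]
print(np.round(pa,4), np.linalg.norm(pa[0]-pa[1]))
M=np.array([[-.045,.16,.03],[.045,.16,.03],[-.045,.16,.03],[.045,.16,.03]])
# sides as lines: side points have free y
px=np.array([cr(213,511),cr(358,578),cr(345,240),cr(482,298)])
# which side: stage +y down-left in image, so +x is image right? decide by fit
best=None
for sg in (1,-1):
  def f(p):
    P=M.copy();P[:,0]*=sg;P[2,1]=p[3];P[3,1]=p[3]
    return (proj(t,T2(p,P))-px).ravel()
  for th in np.arange(-3,3.2,.5):
    r=least_squares(f,[.4,.2,th,.0])
    if best is None or r.cost<best.cost: best=r;bs=sg
p=best.x; print(bs,best.x,best.cost,best.fun.round(2))
seat=T2(p,[[0,.05,.008],[0,.113,.008]]);print("seat,drop",seat.round(4))
chk=T2(p,[[-.025,.074,.036],[.025,.074,.036],[-.01,.074,.036],[.01,.074,.036],[0,.046,.036]])
q=proj(t,chk); print("fork in crop",((q-[220,125]+.5)*3.2).round(0).tolist())
np.save("stage.npy",p)
# bolt: fit knob silhouette in both views
obs=[]
K8=np.array([[x,y,z] for x in(-.022,.022) for y in(-.008,.008) for z in(.037,.073)])
ims=[(t,red(t,(215,140,255,195))),(s,red(s,(165,165,215,230)))]
def sil(p):
    out=[]
    for c,m in ims:
        h=cv2.convexHull((proj(c,T2(p,K8))*16).round().astype(np.int32)); k=np.zeros(m.shape,np.uint8); cv2.fillConvexPoly(k,h,1,shift=4); out.append((k.astype(bool)^m).sum())
    return out
from scipy.optimize import differential_evolution
r=differential_evolution(lambda p:sum(sil(p)),[(.47,.56),(.39,.48),(-np.pi/2,np.pi/2)],seed=1,maxiter=60)
print("bolt",r.x,r.fun,sil(r.x),[m.sum() for _,m in ims]); np.save("bolt.npy",r.x)
E
```

```text
[[0.2919 0.3364 0.03  ]
 [0.2537 0.2544 0.03  ]
 [0.4512 0.2572 0.03  ]
 [0.4155 0.1773 0.03  ]] 0.09050383462353094
-1 [ 0.41683912  0.22569353  1.12266537 -0.01857329] 1.0459220853659745 [ 0.46 -0.14 -0.05  0.33 -0.55 -0.95  0.12  0.73]
seat,drop [[0.3718 0.2474 0.008 ]
 [0.315  0.2747 0.008 ]]
fork in crop [[389.0, 427.0], [310.0, 390.0], [365.0, 416.0], [334.0, 401.0], [369.0, 365.0]]
bolt [0.51458025 0.43541051 0.04677386] 167.0 [np.int64(92), np.int64(75)] [np.int64(241), np.int64(487)]
```

```bash
cat >> h.py <<'E'
from scipy.spatial.transform import Rotation as Ro
def plan(goal,psi,n,fing,start=None):
    """rows from the present pose (or start=(pos,psi)) to goal, tool down, rounded; prints them"""
    if start is None:
        o=manip.get_obs(); x=Ro.from_quat(o["tcp_rot"]).as_matrix()[:,0]; start=(o["tool_pos"],np.arctan2(x[1],x[0]))
    p,a=np.array(start[0],float),start[1]; da=(psi-a+np.pi)%(2*np.pi)-np.pi
    p0,a0=p.copy(),a; rows=[]
    for i in range(1,n+1):
        d=p0+(np.array(goal)-p0)*i/n-p; ax=np.array([np.cos(a),np.sin(a),0]); ay=np.array([np.sin(a),-np.cos(a),0])
        t=np.round(1e3*np.array([d@ax,d@ay,-d[2]])); r=round(a-(a0+da*i/n),2)
        p=p+(ax*t[0]+ay*t[1])/1e3-np.array([0,0,t[2]/1e3]); a-=r
        rows.append([int(t[0]),int(t[1]),int(t[2]),0,0,r,fing])
    print("end",p.round(4),round(a,3))
    for i in range(0,n,8): print(sum(rows[i:i+8],[]))
    return p,a
E
python3 - <<'E'
from h import *
from scipy.optimize import differential_evolution
t=manip.capture("top");s=manip.capture("scene")
K8=np.array([[x,y,z] for x in(-.022,.022) for y in(-.008,.008) for z in(.037,.073)])
ims=[(t,red(t,(215,140,255,195))),(s,red(s,(165,165,215,230)))]
def sil(p):
    out=[]
    for j,(c,m) in enumerate(ims):
        h=cv2.convexHull(((proj(c,T2(p,K8))+p[3+2*j:5+2*j])*16).round().astype(np.int32)); k=np.zeros(m.shape,np.uint8); cv2.fillConvexPoly(k,h,1,shift=4); out.append((k.astype(bool)^m).sum())
    return out
r=differential_evolution(lambda p:sum(sil(p))+3*np.sum(p[3:]**2),[(.47,.56),(.39,.48),(-.5,.7)]+[(-3,3)]*4,seed=1,maxiter=80)
print("bolt",r.x.round(4),r.fun,sil(r.x)); 
q=proj(t,T2(r.x,[[x,y,z] for z in(.0,.073) for x,y in ((-.022,0),(.022,0))])); print(q.round(1).tolist())
st=plan([.241,-.494,.43],.454+.6,4,1)
plan([.515,.435,.40],np.pi+.1,20,1,st)
E
```

```text
bolt [ 0.5163  0.4352  0.0896 -0.6849 -0.0957 -0.116  -0.262 ] 158.68096877891838 [np.int64(79), np.int64(78)]
[[237.1, 182.7], [235.5, 161.7], [232.7, 171.7], [231.0, 149.0]]
end [ 0.2411 -0.4943  0.4296] 1.054
[0, 0, -53, 0, 0, np.float64(-0.15), 1, 0, 0, -53, 0, 0, np.float64(-0.15), 1, 0, 0, -53, 0, 0, np.float64(-0.15), 1, 0, 0, -52, 0, 0, np.float64(-0.15), 1]
end [0.5147 0.4351 0.3996] 3.244
[47, -11, 1, 0, 0, np.float64(-0.11), 1, 48, -6, 2, 0, 0, np.float64(-0.11), 1, 49, 0, 1, 0, 0, np.float64(-0.11), 1, 48, 4, 2, 0, 0, np.float64(-0.11), 1, 47, 11, 1, 0, 0, np.float64(-0.11), 1, 46, 15, 2, 0, 0, np.float64(-0.11), 1, 44, 20, 1, 0, 0, np.float64(-0.11), 1, 42, 25, 2, 0, 0, np.float64(-0.11), 1]
[38, 29, 1, 0, 0, np.float64(-0.1), 1, 36, 33, 2, 0, 0, np.float64(-0.11), 1, 32, 37, 1, 0, 0, np.float64(-0.11), 1, 27, 40, 2, 0, 0, np.float64(-0.11), 1, 23, 43, 1, 0, 0, np.float64(-0.11), 1, 18, 44, 2, 0, 0, np.float64(-0.11), 1, 13, 47, 1, 0, 0, np.float64(-0.11), 1, 8, 48, 2, 0, 0, np.float64(-0.11), 1]
[2, 48, 1, 0, 0, np.float64(-0.11), 1, -3, 49, 2, 0, 0, np.float64(-0.11), 1, -8, 47, 1, 0, 0, np.float64(-0.11), 1, -13, 47, 2, 0, 0, np.float64(-0.11), 1]
```

The bolt is at about (0.516, 0.435) with yaw near 0.1. Both cameras agree within 3 mm. First I lift, then swing across high.

Request:
apply_moves:
  targets: [0, 0, -53, 0, 0, -0.15, 1, 0, 0, -53, 0, 0, -0.15, 1, 0, 0, -53, 0, 0, -0.15, 1, 0, 0, -52, 0, 0, -0.15, 1]

```text
time: 0.9
tool_pos: [0.241, -0.494, 0.4316]
tcp_rot: [0.863, 0.505, -0.0, 0.0]
ft_force: [-0.0, -0.2, 0.0]
opening: 0.093
finger_force: 0.0
```

Request:
apply_moves:
  targets: [47, -11, 1, 0, 0, -0.11, 1, 48, -6, 2, 0, 0, -0.11, 1, 49, 0, 1, 0, 0, -0.11, 1, 48, 4, 2, 0, 0, -0.11, 1, 47, 11, 1, 0, 0, -0.11, 1, 46, 15, 2, 0, 0, -0.11, 1, 44, 20, 1, 0, 0, -0.11, 1, 42, 25, 2, 0, 0, -0.11, 1]

```text
time: 1.9
tool_pos: [0.3508, -0.121, 0.4178]
tcp_rot: [0.566, 0.824, 0.0, 0.0]
ft_force: [1.2, -0.2, 0.4]
opening: 0.093
finger_force: 0.0
```

Request:
apply_moves:
  targets: [38, 29, 1, 0, 0, -0.1, 1, 36, 33, 1, 0, 0, -0.11, 1, 32, 37, 1, 0, 0, -0.11, 1, 27, 40, 1, 0, 0, -0.11, 1, 23, 43, 1, 0, 0, -0.11, 1, 18, 44, 1, 0, 0, -0.11, 1, 13, 47, 1, 0, 0, -0.11, 1, 8, 48, 2, 0, 0, -0.11, 1]

```text
time: 2.9
tool_pos: [0.4601, 0.2511, 0.4087]
tcp_rot: [0.166, 0.986, 0.0, 0.0]
ft_force: [-0.1, 0.5, 0.6]
opening: 0.0933
finger_force: 0.0
```

Request:
apply_moves:
  targets: [2, 48, 1, 0, 0, -0.11, 1, -3, 49, 2, 0, 0, -0.11, 1, -8, 47, 1, 0, 0, -0.11, 1, -13, 47, 2, 0, 0, -0.11, 1, 0, 0, 0, 0, 0, 0, 1, 0, 0, 0, 0, 0, 0, 1]

```text
time: 3.65
tool_pos: [0.5146, 0.4346, 0.4026]
tcp_rot: [-0.051, 0.999, -0.0, -0.0]
ft_force: [-0.0, 0.3, -0.2]
opening: 0.0927
finger_force: 0.0
```

Run:
```python
from h import *
print(manip.get_obs()["q"].round(2))
plan([.5155,.435,.10],np.pi+.1,8,1)
```

```text
[ 0.63  0.5   1.   -0.    1.65 -1.04]
end [0.5156 0.4347 0.0996] -3.04
[0, 0, 38, 0, 0, np.float64(0.0), 1, 0, 0, 38, 0, 0, np.float64(0.0), 1, 0, 0, 37, 0, 0, np.float64(0.0), 1, 0, 0, 38, 0, 0, np.float64(0.0), 1, -1, 0, 38, 0, 0, np.float64(0.0), 1, 0, 0, 38, 0, 0, np.float64(0.0), 1, 0, 0, 38, 0, 0, np.float64(0.0), 1, 0, 0, 38, 0, 0, np.float64(0.0), 1]
```

Request:
apply_moves:
  targets: [0, 0, 38, 0, 0, 0, 1, 0, 0, 38, 0, 0, 0, 1, 0, 0, 38, 0, 0, 0, 1, 0, 0, 38, 0, 0, 0, 1, -1, 0, 38, 0, 0, 0, 1, 0, 0, 38, 0, 0, 0, 1, 0, 0, 38, 0, 0, 0, 1, 0, 0, 36, 0, 0, 0, 1]

```text
time: 4.65
tool_pos: [0.516, 0.434, 0.1006]
tcp_rot: [-0.05, 0.999, 0.0, 0.001]
ft_force: [-0.1, 0.3, 0.2]
opening: 0.0931
finger_force: 0.0
```

Run:
```python
from h import *
s=manip.capture("scene");t=manip.capture("top")
a=s["img"][90:270,100:280];b=t["img"][70:250,150:330]
save(np.hstack([a,b]),"close1",None,2.2)
print(manip.get_obs()["tool_pos"])
```

```text
[0.51433919 0.43292051 0.09789365]
```

View pics/close1.png

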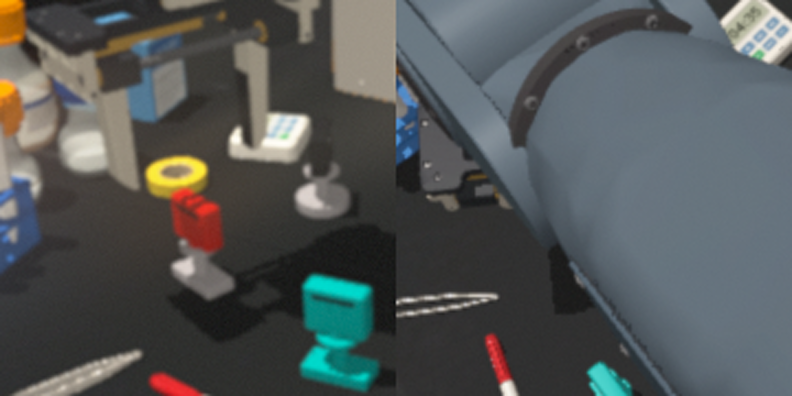

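The scene crop shows the open fingers on either side of the red knob, at crop (120,160) and (255,120), with the knob at (197,220) between them. I'll descend to z = 0.045 and close.

Request:
apply_moves:
  targets: [0, 0, 20, 0, 0, 0, 1, 0, 0, 20, 0, 0, 0, 1, -1, 0, 15, 0, 0, 0, 1, 0, 0, 0, 0, 0, 0, -1, 0, 0, 0, 0, 0, 0, -1, 0, 0, 0, 0, 0, 0, -1, 0, 0, 0, 0, 0, 0, -1, 0, 0, 0, 0, 0, 0, -1]

```text
time: 5.75
tool_pos: [0.5168, 0.4353, 0.0459]
tcp_rot: [-0.051, 0.999, 0.0, 0.0]
ft_force: [-0.1, -0.3, -0.2]
opening: 0.0475
finger_force: 0.0
```

Request:
apply_moves:
  targets: [0, 0, 0, 0, 0, 0, -1, 0, 0, 0, 0, 0, 0, -1, 0, 0, 0, 0, 0, 0, -1, 0, 0, 0, 0, 0, 0, -1]

```text
time: 6.25
tool_pos: [0.5167, 0.4352, 0.0456]
tcp_rot: [-0.051, 0.999, 0.0, 0.0]
ft_force: [1.0, 0.1, -1.2]
opening: 0.0161
finger_force: 29.9
```

Gripped: opening is 16.1 mm. Next I lift, then carry it over the drop point, turning to align with the slot.

Run:
```python
from h import *
st=plan([.5167,.4352,.165],np.pi+.1,4,-1)
plan([.315,.2747,.165],2.693,8,-1,st)
```

```text
end [0.5167 0.4352 0.1646] -3.039
[0, 0, -30, 0, 0, np.float64(0.0), -1, 0, 0, -30, 0, 0, np.float64(0.0), -1, 0, 0, -30, 0, 0, np.float64(0.0), -1, 0, 0, -29, 0, 0, np.float64(0.0), -1]
end [0.3153 0.2743 0.1646] -3.589
[27, -17, 0, 0, 0, np.float64(0.07), -1, 26, -20, 0, 0, 0, np.float64(0.07), -1, 24, -21, 0, 0, 0, np.float64(0.07), -1, 23, -22, 0, 0, 0, np.float64(0.07), -1, 22, -25, 0, 0, 0, np.float64(0.06), -1, 19, -25, 0, 0, 0, np.float64(0.07), -1, 18, -27, 0, 0, 0, np.float64(0.07), -1, 16, -28, 0, 0, 0, np.float64(0.07), -1]
```

Request:
apply_moves:
  targets: [0, 0, -30, 0, 0, 0, -1, 0, 0, -30, 0, 0, 0, -1, 0, 0, -30, 0, 0, 0, -1, 0, 0, -30, 0, 0, 0, -1]

```text
time: 6.75
tool_pos: [0.5165, 0.4351, 0.1663]
tcp_rot: [-0.051, 0.999, -0.0, -0.0]
ft_force: [0.4, 0.2, -1.6]
opening: 0.0157
finger_force: 29.9
```

Request:
apply_moves:
  targets: [27, -17, 0, 0, 0, 0.07, -1, 26, -20, 0, 0, 0, 0.07, -1, 24, -21, 0, 0, 0, 0.07, -1, 23, -22, 0, 0, 0, 0.07, -1, 22, -25, 0, 0, 0, 0.06, -1, 19, -25, 0, 0, 0, 0.07, -1, 18, -27, 0, 0, 0, 0.07, -1, 16, -28, 0, 0, 0, 0.07, -1]

```text
time: 7.75
tool_pos: [0.3143, 0.2736, 0.1655]
tcp_rot: [0.223, 0.975, -0.0, -0.0]
ft_force: [0.2, -0.4, -1.1]
opening: 0.016
finger_force: 29.9
```

Request:
apply_moves:
  targets: [0, 0, 25, 0, 0, 0, -1, 0, 0, 25, 0, 0, 0, -1, 0, 0, 20, 0, 0, 0, -1, 0, 0, 0, 0, 0, 0, -1]

```text
time: 8.25
tool_pos: [0.3146, 0.2738, 0.0948]
tcp_rot: [0.222, 0.975, -0.001, -0.001]
ft_force: [0.8, -0.2, -0.9]
opening: 0.0162
finger_force: 29.9
```

Run:
```python
from h import *
s=manip.capture("scene");o=manip.get_obs()
x=Ro.from_quat(o["tcp_rot"]).as_matrix()[:,0];print(o["tool_pos"].round(4),np.arctan2(x[1],x[0]),o["q"].round(2),o["ft_force"].round(1),o["opening"])
p=np.load("stage.npy"); G=T2(p,[[a,b,.03] for a,b in ((-.016,.074),(.016,.074),(-.016,.152),(.016,.152),(-.045,.16),(.045,.16))]); print((proj(s,G)-[250,130]).round(1).tolist())
save(s["img"],"close2",(250,130,430,280),4.4)
```

```text
[0.3151 0.2742 0.0957] 2.693815833254328 [ 0.6   0.31  2.09  0.    0.75 -0.52] [-0.2  0.5 -1.9] 0.015614563335285775
[[95.4, 85.7], [75.8, 87.0], [107.7, 114.3], [86.4, 115.9], [128.4, 116.1], [67.9, 120.6]]
```

View pics/close2.png

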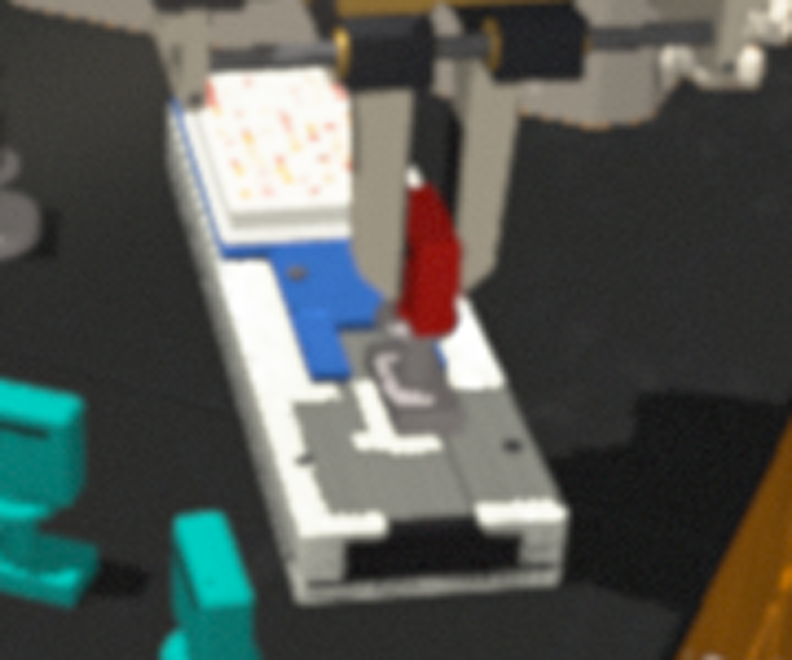

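The fork and slot match the model: the mouth end is predicted at crop (380–474, 503–510) and seen at (385–475, 510–518). The bolt hangs above the slot near (410,390). I'll lower it gently.

Request:
apply_moves:
  targets: [0, 0, 6, 0, 0, 0, -1, 0, 0, 6, 0, 0, 0, -1, 0, 0, 6, 0, 0, 0, -1, 0, 0, 6, 0, 0, 0, -1, 0, 0, 0, 0, 0, 0, -1]

```text
time: 8.93
tool_pos: [0.315, 0.2742, 0.0712]
tcp_rot: [0.222, 0.975, -0.0, -0.0]
ft_force: [-0.5, -0.7, -2.7]
opening: 0.0159
finger_force: 29.9
```

Request:
apply_moves:
  targets: [0, 0, 5, 0, 0, 0, -1, 0, 0, 5, 0, 0, 0, -1, 0, 0, 5, 0, 0, 0, -1, 0, 0, 0, 0, 0, 0, -1]

```text
time: 9.43
tool_pos: [0.3151, 0.2742, 0.0563]
tcp_rot: [0.222, 0.975, -0.0, -0.0]
ft_force: [-0.1, -0.6, -1.8]
opening: 0.0157
finger_force: 29.9
```

Run:
```python
from h import *
p=np.load("stage.npy");o=manip.get_obs(); print(o["tool_pos"],o["ft_force"])
g=T2(p,[[0,.057,0]])[0]; g[2]=o["tool_pos"][2]
plan(g,2.693,7,-1)
```

```text
[0.31506589 0.27418332 0.05625412] [-0.05681668 -0.63266033 -1.78690716]
end [0.3655 0.2499 0.0563] 2.694
[-8, 0, 0, 0, 0, np.float64(0.0), -1, -8, 0, 0, 0, 0, np.float64(0.0), -1, -8, 0, 0, 0, 0, np.float64(0.0), -1, -8, 0, 0, 0, 0, np.float64(0.0), -1, -8, 0, 0, 0, 0, np.float64(0.0), -1, -8, 0, 0, 0, 0, np.float64(0.0), -1, -8, 0, 0, 0, 0, np.float64(0.0), -1]
```

In the slot with no contact force. I'll slide along it.

Request:
apply_moves:
  targets: [-8, 0, 1, 0, 0, 0, -1, -8, 0, 0, 0, 0, 0, -1, -8, 0, 0, 0, 0, 0, -1, -8, 0, 0, 0, 0, 0, -1]

```text
time: 9.93
tool_pos: [0.3448, 0.2602, 0.0557]
tcp_rot: [0.222, 0.975, 0.0, 0.0]
ft_force: [0.4, -0.1, -2.2]
opening: 0.0159
finger_force: 29.9
```

Request:
apply_moves:
  targets: [-8, 0, 0, 0, 0, 0, -1, -8, 0, 0, 0, 0, 0, -1, -8, 0, 0, 0, 0, 0, -1, 0, 0, 0, 0, 0, 0, -1]

```text
time: 10.42
tool_pos: [0.3662, 0.2499, 0.0556]
tcp_rot: [0.222, 0.975, 0.0, 0.0]
ft_force: [-0.4, 0.4, -1.2]
opening: 0.0158
finger_force: 29.9
```

Now I'll feel for the bottom of the fork in small steps.

Request:
apply_moves:
  targets: [-3, 0, 0, 0, 0, 0, -1, -3, 0, 0, 0, 0, 0, -1, -2, 0, 0, 0, 0, 0, -1, 0, 0, 0, 0, 0, 0, -1]

```text
time: 10.92
tool_pos: [0.373, 0.2466, 0.0556]
tcp_rot: [0.222, 0.975, 0.0, 0.0]
ft_force: [-0.2, 0.5, -2.1]
opening: 0.0158
finger_force: 29.9
```

Run:
```python
from h import *
p=np.load("stage.npy");o=manip.get_obs();R=np.array([[np.cos(p[2]),np.sin(p[2])],[-np.sin(p[2]),np.cos(p[2])]])
print(R@(o["tool_pos"][:2]-p[:2]),o["ft_force"],o["tool_pos"][2])
s=manip.capture("scene");save(s["img"],"close3",(250,110,430,260),4.4)
```

```text
[-0.00014911  0.04854638] [-0.18714316  0.48423389 -2.06105806] 0.05563526651016518
```

View pics/close3.png

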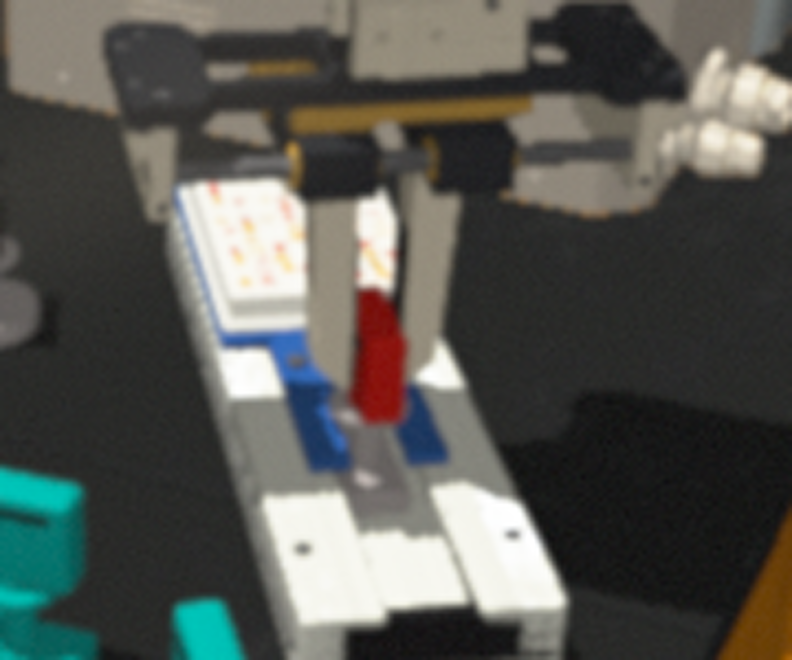

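The shank stands between the blue prongs, at crop (375,440), with no contact yet. The model puts it at stage y = 48.5. I'll keep feeling in 1 mm steps.

Request:
apply_moves:
  targets: [-1, 0, 0, 0, 0, 0, -1, -1, 0, 0, 0, 0, 0, -1, 0, 0, 0, 0, 0, 0, -1]

```text
time: 11.35
tool_pos: [0.3748, 0.2457, 0.0556]
tcp_rot: [0.222, 0.975, 0.0, 0.0]
ft_force: [-0.7, 0.5, -1.6]
opening: 0.0158
finger_force: 29.9
```

Request:
apply_moves:
  targets: [-1, 0, 0, 0, 0, 0, -1, 0, 0, 0, 0, 0, 0, -1]

```text
time: 11.6
tool_pos: [0.3757, 0.2453, 0.0556]
tcp_rot: [0.222, 0.975, 0.0, 0.0]
ft_force: [-1.3, 0.5, -2.1]
opening: 0.016
finger_force: 29.9
```

Request:
apply_moves:
  targets: [-1, 0, 0, 0, 0, 0, -1, 0, 0, 0, 0, 0, 0, -1]

```text
time: 11.85
tool_pos: [0.3766, 0.2449, 0.0556]
tcp_rot: [0.222, 0.975, 0.0, 0.0]
ft_force: [0.6, -0.1, -1.5]
opening: 0.016
finger_force: 29.9
```

Request:
apply_moves:
  targets: [-1, 0, 0, 0, 0, 0, -1, 0, 0, 0, 0, 0, 0, -1]

```text
time: 12.1
tool_pos: [0.3771, 0.2445, 0.0556]
tcp_rot: [0.222, 0.975, -0.0, -0.0]
ft_force: [-3.1, 1.8, -1.4]
opening: 0.0158
finger_force: 29.9
```

Request:
apply_moves:
  targets: [-1, 0, 0, 0, 0, 0, -1, 0, 0, 0, 0, 0, 0, -1]

```text
time: 12.35
tool_pos: [0.3775, 0.2443, 0.0555]
tcp_rot: [0.222, 0.975, -0.0, -0.001]
ft_force: [-5.7, 6.2, 0.9]
opening: 0.0161
finger_force: 30.0
```

The bolt touches the fork's bottom at about TCP y = 43.9. I'll back off 4 mm from that contact, 5 mm in commanded travel. Then comes the quarter turn, with a small sideways correction for the roughly 2 mm grip offset.

Request:
apply_moves:
  targets: [3, 0, 0, 0, 0, 0, -1, 2, 0, 1, 0, 0, 0, -1, 0, 0, 0, 0, 0, 0, -1, 0, 0, 0, 0, 0, 0, -1]

```text
time: 12.85
tool_pos: [0.374, 0.2461, 0.0547]
tcp_rot: [0.222, 0.975, 0.0, 0.0]
ft_force: [-0.4, 0.6, -2.5]
opening: 0.0159
finger_force: 30.0
```

Run:
```python
from h import *
p=np.load("stage.npy");o=manip.get_obs();R=np.array([[np.cos(p[2]),np.sin(p[2])],[-np.sin(p[2]),np.cos(p[2])]])
print(R@(o["tool_pos"][:2]-p[:2]),R@(np.array([.3771,.2445])-p[:2]),o["ft_force"],o["tool_pos"][2],o["q"].round(2))
```

```text
[-0.00014309  0.047491  ] [-0.00026875  0.04396372] [-0.44670934  0.58567724 -2.50995323] 0.05465894101495408 [ 0.48  0.43  2.04 -0.    0.67 -0.64]
```

Request:
apply_moves:
  targets: [0, -0.3, 0, 0, 0, 0.17, -1, 0, -0.3, 0, 0, 0, 0.17, -1, 0, -0.3, 0, 0, 0, 0.17, -1, 0, -0.3, 0, 0, 0, 0.17, -1, 0, 0, 0, 0, 0, 0, -1]

```text
time: 13.48
tool_pos: [0.3732, 0.2452, 0.0547]
tcp_rot: [0.534, 0.845, 0.0, 0.0]
ft_force: [-0.0, -0.1, -1.8]
opening: 0.0157
finger_force: 30.0
```

Request:
apply_moves:
  targets: [0, -0.3, 0, 0, 0, 0.17, -1, 0, -0.3, 0, 0, 0, 0.17, -1, 0, -0.3, 0, 0, 0, 0.17, -1, 0, -0.3, 0, 0, 0, 0.17, -1, 0, -0.3, 0, 0, 0, 0.17, -1, 0, 0, 0, 0, 0, 0.04, -1, 0, 0, 0, 0, 0, 0, -1]

```text
time: 14.35
tool_pos: [0.3717, 0.2451, 0.0547]
tcp_rot: [0.845, 0.534, 0.0, 0.0]
ft_force: [0.2, 0.5, -2.2]
opening: 0.0159
finger_force: 30.0
```

Run:
```python
from h import *
p=np.load("stage.npy");o=manip.get_obs();R=np.array([[np.cos(p[2]),np.sin(p[2])],[-np.sin(p[2]),np.cos(p[2])]])
x=Ro.from_quat(o["tcp_rot"]).as_matrix()[:,0]
print(R@(o["tool_pos"][:2]-p[:2]),o["ft_force"],o["tool_pos"][2],np.arctan2(x[1],x[0])-p[2])
s=manip.capture("scene");save(s["img"],"close4",(250,110,430,260),4.4)
```

```text
[-0.00205573  0.04910622] [ 0.21770694  0.52957805 -2.18862991] 0.054651397011389546 0.004941871097759343
```

View pics/close4.png

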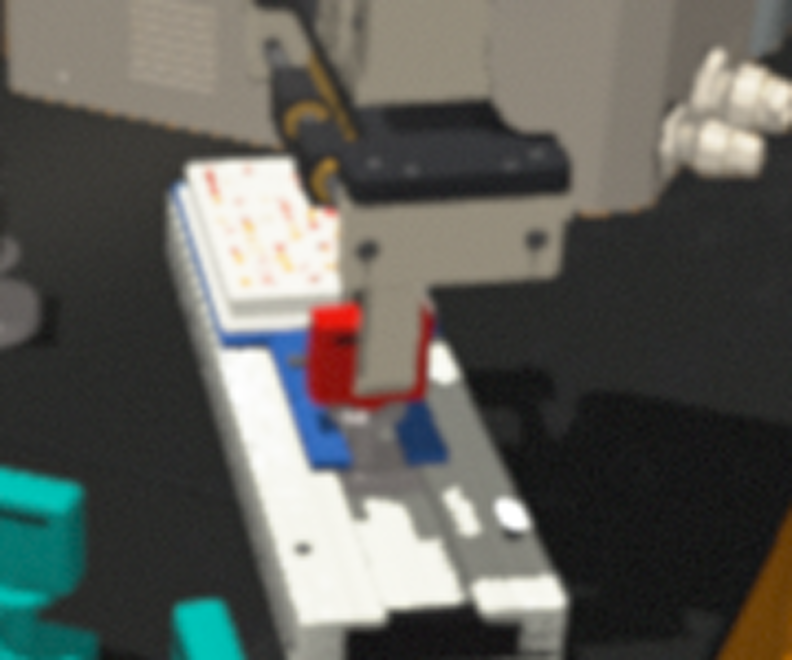

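The knob now lies across the slot, at crop (310–435, 350), and the shank is in the fork with the head below. I'll lower the last millimetre and check for floor contact before letting go.

Request:
apply_moves:
  targets: [0, 0, 1, 0, 0, 0, -1, 0, 0, 0, 0, 0, 0, -1]

```text
time: 14.65
tool_pos: [0.3717, 0.2451, 0.0536]
tcp_rot: [0.846, 0.533, 0.0, 0.0]
ft_force: [0.5, 0.0, -1.4]
opening: 0.0158
finger_force: 30.0
```

Request:
apply_moves:
  targets: [0, 0, 0.5, 0, 0, 0, -1, 0, 0, 0, 0, 0, 0, -1]

```text
time: 14.9
tool_pos: [0.3718, 0.2453, 0.0535]
tcp_rot: [0.846, 0.533, 0.0, 0.0]
ft_force: [-1.4, -1.2, 6.6]
opening: 0.0157
finger_force: 30.0
```

It's on the floor with 6.6 N. I'll open to about half and rise straight up.

Request:
apply_moves:
  targets: [0, 0, 0, 0, 0, 0, -0.2, 0, 0, 0, 0, 0, 0, -0.2, 0, 0, 0, 0, 0, 0, -0.2, 0, 0, 0, 0, 0, 0, -0.2, 0, 0, 0, 0, 0, 0, -0.2]

```text
time: 15.52
tool_pos: [0.3716, 0.2451, 0.0531]
tcp_rot: [0.846, 0.533, -0.0, -0.0]
ft_force: [0.0, -0.1, 0.3]
opening: 0.0367
finger_force: 0.0
```

Request:
apply_moves:
  targets: [0, 0, -15, 0, 0, 0, -0.2, 0, 0, -25, 0, 0, 0, -0.2, 0, 0, -40, 0, 0, 0, -0.2, 0, 0, -50, 0, 0, 0, -0.2, 0, 0, -50, 0, 0, 0, -0.2, 0, 0, -50, 0, 0, 0, -0.2]

```text
time: 16.27
tool_pos: [0.3712, 0.2449, 0.286]
tcp_rot: [0.846, 0.533, 0.001, 0.0]
ft_force: [0.8, 0.8, -0.3]
opening: 0.0373
finger_force: 0.0
```

Run:
```python
from h import *
p=np.load("stage.npy");s=manip.capture("scene")
print(manip.get_obs()["opening"])
m=red(s,(290,150,380,230)); v,u=np.nonzero(m); print(u.mean(),v.mean(),u.min(),u.max(),v.min(),v.max())
B=np.array([[x,y,z] for x in(-.022,.022) for y in(-.008,.008) for z in(.045,.081)])
for yy in (.046,.05,.054):
    q=proj(s,T2(p,B+[0,yy,0])); print(yy,q.min(0).round(1),q.max(0).round(1))
save(s["img"],"close5",(250,110,430,260),4.4)
```

```text
0.03693293297648121
333.1216931216931 190.43386243386243 320 347 179 202
0.046 [318.2 176.7] [348.4 202.7]
0.05 [318.7 177.9] [349. 204.]
0.054 [319.1 179.1] [349.6 205.3]
```

View pics/close5.png

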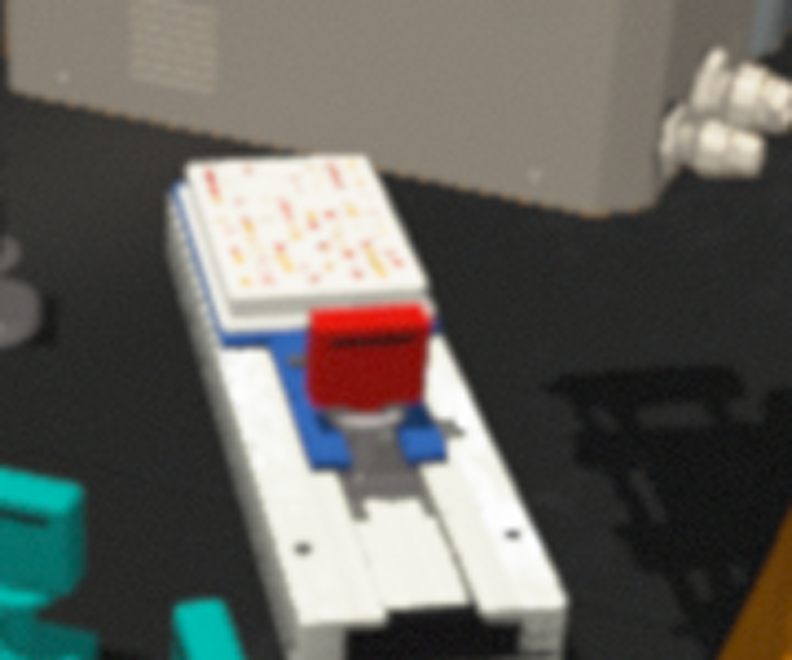

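The bolt stands upright with its red knob at crop (367,357), across the slot and in the fork. Its image box matches the model at y of about 48–50 mm, within a pixel or two. The robot is clear, so I'm handing in.

```bash
python3 -c "
from rig import manip
print(manip.hand_in())"
```

```text
the job is handed in; nothing more can be done
None
```

The red-knobbed T-bolt is locked in the carrier's fork: upright, head across the slot, released and handed in at about 16 s. The black-knobbed bolt was not touched.

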